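# Salt boxes in the drilling jig: notches to the lines, lids on

### The job

Get the turned salt boxes in the jig ready for drilling their hinges at the back: turn each box in its nest until the notch in its rim faces the line scribed on the board in front of it, and put a lid on every box so that it sits fully down on the rim, flat all round. There are three or four boxes; a lid left over stays on the bench. Leave the boxes in their nests and do not push the bench's other tools about.

Things in the scene. Friction and masses are not known exactly. Their poses are not given: they have to be found in the camera images.
- board: plywood nest board of the drilling jig, fixed: 160 mm (x) by 500 mm (y), 20 mm thick, 24 mm high batten along its rear (+x) edge. Origin: centre of its underside. Four round nests at x = 0 and y = -189, -63, 63, 189 mm, 67 mm across, 10 mm deep (floor 10 mm above the bench). Front is -x, the robot's side: a dark line 3 mm wide runs from each nest to the front edge
- line1 (a point): a point on the scribed line of nest 1 (y = -189 mm on the board), on the board's top face, 52 mm in front (-x) of the nest's centre: straight below a notch that faces the line
- line2 (a point): a point on the scribed line of nest 2 (y = -63 mm on the board), on the board's top face, 52 mm in front (-x) of the nest's centre: straight below a notch that faces the line
- line3 (a point): a point on the scribed line of nest 3 (y = 63 mm on the board), on the board's top face, 52 mm in front (-x) of the nest's centre: straight below a notch that faces the line
- line4 (a point): a point on the scribed line of nest 4 (y = 189 mm on the board), on the board's top face, 52 mm in front (-x) of the nest's centre: straight below a notch that faces the line
- box1: turned wooden salt box, open, may be absent; all are alike: 104 mm across, 56 mm high, about 0.34 kg; wall 8.5 mm thick. Its foot, 64 mm across and 12 mm high, stands loose in a nest (1.5 mm play), waxed, and turns there under a light push. Origin: centre of the underside, z up. One notch in the rim at the box's own -x side
- notch1 (a point): middle of the notch of box1, on the wall's outer face (52 mm from the axis), at rim height. The notch goes through the wall, 34 mm wide and 26 mm deep from the rim: closed fingers fit in and can push its sides
- box2: turned wooden salt box, open, may be absent; all are alike: 104 mm across, 56 mm high, about 0.34 kg; wall 8.5 mm thick. Its foot, 64 mm across and 12 mm high, stands loose in a nest (1.5 mm play), waxed, and turns there under a light push. Origin: centre of the underside, z up. One notch in the rim at the box's own -x side
- notch2 (a point): middle of the notch of box2, on the wall's outer face (52 mm from the axis), at rim height. The notch goes through the wall, 34 mm wide and 26 mm deep from the rim: closed fingers fit in and can push its sides
- box3: turned wooden salt box, open, may be absent; all are alike: 104 mm across, 56 mm high, about 0.34 kg; wall 8.5 mm thick. Its foot, 64 mm across and 12 mm high, stands loose in a nest (1.5 mm play), waxed, and turns there under a light push. Origin: centre of the underside, z up. One notch in the rim at the box's own -x side
- notch3 (a point): middle of the notch of box3, on the wall's outer face (52 mm from the axis), at rim height. The notch goes through the wall, 34 mm wide and 26 mm deep from the rim: closed fingers fit in and can push its sides
- box4: turned wooden salt box, open, may be absent; all are alike: 104 mm across, 56 mm high, about 0.34 kg; wall 8.5 mm thick. Its foot, 64 mm across and 12 mm high, stands loose in a nest (1.5 mm play), waxed, and turns there under a light push. Origin: centre of the underside, z up. One notch in the rim at the box's own -x side
- notch4 (a point): middle of the notch of box4, on the wall's outer face (52 mm from the axis), at rim height. The notch goes through the wall, 34 mm wide and 26 mm deep from the rim: closed fingers fit in and can push its sides
- lid1: loose wooden lid, lying knob up; any lid fits any box. Disc 104 mm across, 8 mm thick; under it a tapered plug, 78 to 83 mm across, 6 mm deep, that goes inside the rim (87 mm); on it a round knob, 19 mm wide from 14 to 24 mm and 28 mm wide from 24 to 38 mm above the origin. About 0.1 kg. Origin: centre of the plug's underside, z up; seated, it is 50 mm above the box's origin
- lid2: loose wooden lid, lying knob up; any lid fits any box. Disc 104 mm across, 8 mm thick; under it a tapered plug, 78 to 83 mm across, 6 mm deep, that goes inside the rim (87 mm); on it a round knob, 19 mm wide from 14 to 24 mm and 28 mm wide from 24 to 38 mm above the origin. About 0.1 kg. Origin: centre of the plug's underside, z up; seated, it is 50 mm above the box's origin
- lid3: loose wooden lid, lying knob up; any lid fits any box. Disc 104 mm across, 8 mm thick; under it a tapered plug, 78 to 83 mm across, 6 mm deep, that goes inside the rim (87 mm); on it a round knob, 19 mm wide from 14 to 24 mm and 28 mm wide from 24 to 38 mm above the origin. About 0.1 kg. Origin: centre of the plug's underside, z up; seated, it is 50 mm above the box's origin
- lid4: loose wooden lid, lying knob up; any lid fits any box. Disc 104 mm across, 8 mm thick; under it a tapered plug, 78 to 83 mm across, 6 mm deep, that goes inside the rim (87 mm); on it a round knob, 19 mm wide from 14 to 24 mm and 28 mm wide from 24 to 38 mm above the origin. About 0.1 kg. Origin: centre of the plug's underside, z up; seated, it is 50 mm above the box's origin
- pencil: flat carpenter's pencil, 130 x 14 x 8 mm, lying; a bystander, leave it
- glue: glue bottle, 60 mm across, 170 mm tall, standing; a bystander, leave it
- sanding_block: cork sanding block, 65 x 110 x 30 mm; a bystander, leave it
- tape_measure: tape measure, 68 x 38 x 62 mm; a bystander, leave it
- screwdriver: screwdriver, 200 mm long, lying beyond the board; a bystander, leave it
- try_square: try square, 150 mm blade, lying; a bystander, leave it
Mind the look-alikes: they are no part of the job. Leave any green or turquoise look-alike of the lid1 alone.

How it is judged:
By the outcome, as a careful person would: the job done as asked, in the order asked, and still so for the second after the job is handed in, with the robot touching nothing.
Of box1, box2, box3, box4 only 3 to 4 are there at a start; the rules pass over those that are not, and their reading is None.
At some moment in a run one of lid1, lid2, lid3, lid4 may be knocked a few centimetres aside while the robot is not near it.
Once in a run the grip may slacken for a moment while it holds something.
It also fails if it takes over 210 s, if anything falls off the work surface, if the arm or the gripper's body presses on something with over 40 N, if the wrist force passes 120 N, or if a joint passes its speed limit or range.

### The arm

A 6-joint arm with a two-finger parallel gripper is mounted at the origin on the work surface. World frame = base frame: x ahead of the robot, y to its left, z up, the work surface at z = 0. Lengths are in m, angles in rad, forces in N, time in s.
With the tool pointing down it reaches from about 0.35 to 0.975 m from the base axis. Payload 4.9 kg.
Tool frame: the origin (TCP) lies on the centre line of the jaws, within the pads' length; the fingertips stand 11 mm ahead of it and the grasp point (between the pads) lies 8 mm behind it; z points along the fingers, y is the line along which they close (so a half turn about z gives the same grasp; the last joint's range is limited). The gripper opens to 85 mm and grips with 20 to 120 N. Pads are 22 mm wide; open, the fingers measure 114 mm over their backs; the gripper's body (76 mm by 85 mm) begins 54 mm behind the grasp point. The pads swing forward as they close: fully open they stand 13 mm farther back than shut.
Start: joints at [0.999, 0.053, 1.613, -0, 1.476, -0.119], TCP at [0.273, 0.562, 0.242] pointing down, gripper open.
Joint ranges: [-3.01, 3.01], [-1.01, 2.22], [0.06, 2.58], [-1.02, 4.17], [0.09, 2.62], [-3.14, 3.14]. Speed limits (rad/s): [2.57, 2.57, 3.14, 3.14, 3.14, 3.14].

### API

Orientations are given as a rotation vector (axis times angle).
In Python, from plant import arm, vision, sign_off gives the robot as it stands.
- The arm moves only by the shell command python3 -m creep 'ROWS'. ROWS is JSON, one flat list of numbers, 5 for each row, row after row: the shift along the tool's x, y, z in m, then the turn about the tool's z in rad, then the opening, from 0 (shut) to 1 (fully open). A call has 1 to 10 rows; each row shifts and turns the commanded pose from where the row before left it, along the tool's axes as they then stand; what a row does not reach is not made up. A row lasts 1/10 s, in which the tool goes at most 50 mm and 8.59 degrees, less where a joint would pass 70% of its speed; a pose out of reach is approached as far as the arm can. A call is refused whole if a number of a shift passes 0.05 or a number of a turn 0.15, either way. A call with a gripper value outside its range is refused whole. The fingers move at their own pace and stop on an object; the grip force is fixed at half the most. Time passes only in rows, so rows that do not move let the fingers close. It gives the time, the measured TCP pose, the force, the opening and the grip force at its end, in the units of the state.
- arm.get_state(): the state, without advancing time (a new reading comes with each control period).
- vision.camera(name): name is "scene" or "top" or "wrist"; returns a dict with "image" (400x640x3 uint8, red, green, blue), "K" (3x3 intrinsics, pixels), "cam_to_world" (4x4, takes a point from camera to world coordinates). Camera axes: x right, y up, looking along -z (the intrinsics and any distortion apply to the point x, -y, -z); pixel columns grow to the right and rows downward; lengths in m; the calibration is good to about 2 mm. The wrist camera is an equidistant fisheye: a pixel r from the principal point sees the ray r / f radians off the axis. A picture is of the moment at which its call begins. There is no depth.
- sign_off(): hands the job in; it is judged then, once.
The state is a dict: "clock": time; "joints": joint angles; "joint_vel": joint speeds; "joint_efforts": joint torques, N m; "eef_pos": TCP position; "ee_rot": TCP orientation; "wrist_force": force on the tool from outside, world axes, zero at the start; "torque": the same for the moment, N m; "grip_width": opening from 0.0 (shut) to 1.0 (fully open); "finger_force": force on a finger pad.
Only numpy, scipy, OpenCV 4.12 (cv2) and the standard library are available. Lean on these libraries where they do the work, as an engineer would, in place of code of your own. Each camera call takes 0.05 s, during which the arm holds its last target. There are 200 camera calls.

## Working session

There is one attempt and no reset: what is moved stays moved. The work goes in short steps, Python scripts to look and compute and a shell command to move; the robot and the scene stay as the last step left them, time stands still between calls to the robot, and variables do not carry over. Pictures are saved under pics/ and viewed, at most 14 in all, crops included, and the job is handed in when it is done.

```bash
ls; mkdir -p pics; cat > h.py <<'E'
import numpy as np, cv2, sys
from plant import arm, vision, sign_off
def shot(n,f):
    c=vision.camera(n); im=c["image"]; cv2.imwrite("pics/%s.png"%f,im[:,:,::-1]); np.savez("pics/%s.npz"%f,im=im,K=c["K"],T=c["cam_to_world"]); return c
def load(f):
    d=np.load("pics/%s.npz"%f); return d["im"],d["K"],d["T"]
def ray(K,T,u,v,fish=False):
    x=(u-K[0,2])/K[0,0]; y=(v-K[1,2])/K[1,1]
    if fish:
        r=np.hypot(x,y); s=np.sin(r)/max(r,1e-9); d=np.array([x*s,-y*s,-np.cos(r)])
    else: d=np.array([x,-y,-1.])
    return T[:3,3],T[:3,:3]@d
def onz(K,T,u,v,z,fish=False):
    o,d=ray(K,T,u,v,fish); return o+d*(z-o[2])/d[2]
def proj(K,T,p,fish=False):
    q=T[:3,:3].T@(np.array(p)-T[:3,3]); x,y,z=q[0],-q[1],-q[2]
    if fish:
        r=np.hypot(x,y); t=np.arctan2(r,z); x,y=x/r*t,y/r*t
    else: x,y=x/z,y/z
    return np.array([K[0,0]*x+K[0,2],K[1,1]*y+K[1,2]])
E
python3 - <<'E'
from h import *
for n in("top","scene","wrist"):
    c=shot(n,n+"0"); print(n,c["K"],c["cam_to_world"].round(3))
print(arm.get_state())
E
```

```text
pics
top [[493.23941482   0.         326.17612082]
 [  0.         493.23941482 199.70429631]
 [  0.           0.           1.        ]] [[-0.007  0.977 -0.211  0.249]
 [-1.    -0.007  0.003 -0.021]
 [ 0.002  0.211  0.977  1.356]
 [ 0.     0.     0.     1.   ]]
scene [[377.51305878   0.         321.32999805]
 [  0.         377.51305878 199.84311001]
 [  0.           0.           1.        ]] [[-0.216 -0.575  0.789  1.552]
 [ 0.976 -0.143  0.164  0.195]
 [ 0.019  0.806  0.592  0.85 ]
 [ 0.     0.     0.     1.   ]]
wrist [[309.70691629   0.         317.08588275]
 [  0.         309.70691629 202.89429246]
 [  0.           0.           1.        ]] [[ 0.438 -0.853 -0.286  0.2  ]
 [ 0.899  0.414  0.142  0.598]
 [-0.003 -0.319  0.948  0.374]
 [ 0.     0.     0.     1.   ]]
{'clock': 0.15, 'joints': array([ 9.99004428e-01,  5.32158754e-02,  1.61392601e+00, -9.98187224e-06,
        1.47599513e+00, -1.19001640e-01]), 'joint_vel': array([-9.16647510e-04, -2.04713783e-03, -3.29026928e-03,  6.52990307e-04,
        6.98935919e-05,  4.02312097e-04]), 'joint_efforts': array([-2.59182716e-04, -3.94244492e+01, -3.70720625e+01, -1.41816427e-04,
        4.64082317e-03, -1.88626740e-05]), 'eef_pos': array([0.2731828 , 0.56163985, 0.24137023]), 'ee_rot': array([-7.05064165e-01, -3.06092427e+00,  2.28750670e-03]), 'wrist_force': array([-0.03032448,  0.03211768, -0.72740988]), 'torque': array([0.01441185, 0.03560374, 0.01192365]), 'finger_force': 0.0, 'grip_width': 0.9947645962703721}
```

View pics/top0.png

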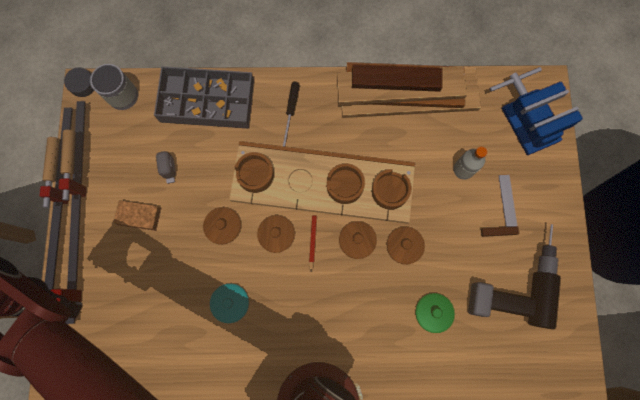

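View pics/scene0.png

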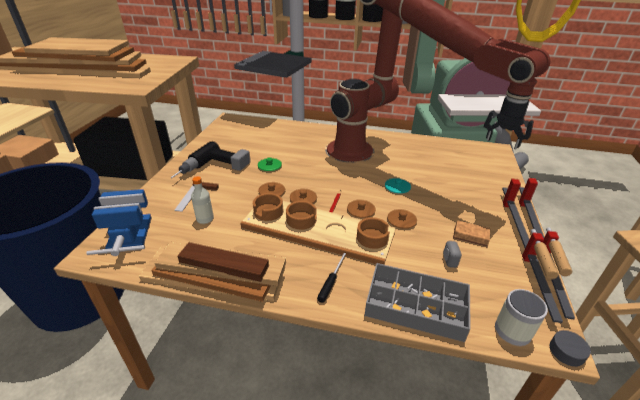

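The top view shows boxes at (255,172), (346,183) and (392,188), in nests 4, 2 and 1; nest 3 at (300,181) is empty. The brown lids are at (222,226), (276,234), (358,240) and (406,245). The teal disc at (229,302) and the green one at (435,313) are the look-alikes, since the real lids are plain wood. I'll check this in one enlarged crop.

```bash
python3 - <<'E'
from h import *
im,K,T=load("top0")
c=im[130:270,190:430]; cv2.imwrite("pics/crop0.png",cv2.resize(c,None,fx=3.3,fy=3.3,interpolation=cv2.INTER_CUBIC)[:,:,::-1])
for p in [(222,226),(276,234),(358,240),(406,245)]: print("disc",onz(K,T,*p,.014).round(3))
for p in [(255,172),(346,183),(392,188)]: print("box",onz(K,T,*p,.06).round(3))
print(onz(K,T,300,181,.01).round(3))
E
```

```text
disc [0.467 0.262 0.014]
disc [0.444 0.113 0.014]
disc [ 0.426 -0.112  0.014]
disc [ 0.411 -0.242  0.014]
box [0.608 0.168 0.06 ]
box [ 0.575 -0.079  0.06 ]
box [ 0.56  -0.203  0.06 ]
[0.594 0.048 0.01 ]
```

View pics/crop0.png

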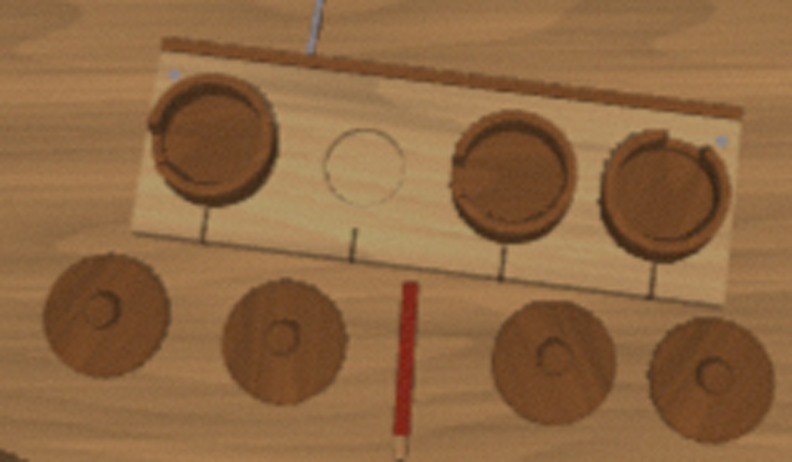

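```bash
python3 - <<'E'
from h import *
im,K,T=load("top0")
g=lambda x,y,z:onz(K,T,190+x/3.3-.35,130+y/3.3-.35,z)[:2]
fl,fr=g(133,233,.02),g(722,304,.02)
print("front edge",fl,fr,np.linalg.norm(fl-fr))
u=(fl-fr)/np.linalg.norm(fl-fr); xd=np.array([u[1],-u[0]]); print("yaw",np.degrees(np.arctan2(xd[1],xd[0])))
c=(fl+fr)/2+.08*xd
for i,y in enumerate((-.189,-.063,.063,.189)): print("nest",i+1,c+u*y)
# lines ends at the front edge
for p in [(650,297),(501,279),(352,261),(203,243)]: print("line end",g(*p,.02), (g(*p,.02)-c)@xd,(g(*p,.02)-c)@u)
# box outer circle and notch from crop
for i,(cx,cy,nx,ny) in {4:(213,140,158,142),2:(514,177,457,180),1:(666,195,687,146)}.items():
    b=g(cx,cy,.066);n=g(nx,ny,.06);d=n-b; print("box",i,b,np.linalg.norm(d),"notch rel. line deg",(np.degrees(np.arctan2(d[1],d[0])-np.arctan2(-xd[1],-xd[0]))+180)%360-180)
for p in [(102,310),(283,337),(554,356),(715,376)]: print("knob",g(*p,.038))
E
```

```text
front edge [0.53802858 0.2410726 ] [ 0.47414579 -0.25068809] 0.49589271540423524
yaw -7.4016299449532195
nest 1 [ 0.56107288 -0.20253881]
nest 2 [ 0.57730468 -0.0775887 ]
nest 3 [0.59353648 0.0473614 ]
nest 4 [0.60976828 0.17231151]
line end [ 0.48047726 -0.19098971] -0.08141185711686812 -0.18792976855731394
line end [ 0.49659275 -0.06716604] -0.08138209205224328 -0.06306180643019241
line end [0.51278011 0.05720995] -0.08135219421624307 0.062363147300204744
line end [0.52903985 0.18214199] -0.08132216271851295 0.18834882777684686
box 4 [0.60567606 0.16906884] 0.04614852478063564 notch rel. line deg -82.93015774702768
box 2 [ 0.57266705 -0.07737797] 0.04652334242536761 notch rel. line deg -81.73336888388212
box 1 [ 0.55668721 -0.20098238] 0.047076586065801146 notch rel. line deg 162.78544588183968
knob [0.4697724  0.26075511]
knob [0.44638441 0.11215663]
knob [ 0.42917681 -0.10884167]
knob [ 0.41187569 -0.23937614]
```

```bash
cat > go.py <<'E'
# usage: go.py x y z  -> shift in the tool axes from the measured pose; tool yaws
from h import *; from scipy.spatial.transform import Rotation as Ro
s=arm.get_state(); R=Ro.from_rotvec(s["ee_rot"]).as_matrix()
print("t",round(s["clock"],2),"pos",s["eef_pos"].round(4),"yaw x",np.degrees(np.arctan2(R[1,0],R[0,0])).round(1),"y",np.degrees(np.arctan2(R[1,1],R[0,1])).round(1),"tilt",np.degrees(np.arccos(-R[2,2])).round(2),"j6",s["joints"][5].round(2),"w",s["grip_width"].round(3),"F",s["wrist_force"].round(1),"grip",round(float(s["finger_force"]),1))
a=list(map(float,sys.argv[1:]))
for i in range(0,len(a),3): print("shift",(R.T@(np.array(a[i:i+3])-s["eef_pos"])).round(4))
E
python3 -m creep '[0,0,0,-0.15,0, 0,0,0,-0.15,0, 0,0,0,-0.15,0, 0,0,0,0,0]'; python3 go.py .61 .215 .20
```

```text
clock: 0.55
eef_pos: [0.2733, 0.5618, 0.2418]
ee_rot: [-0.005, -3.141, 0.001]
wrist_force: [-0.3, 0.2, -0.4]
grip_width: 0.328
finger_force: 0.0Traceback (most recent call last):
  File "go.py", line 4, in <module>
    print("t",round(s["clock"],2),"pos",s["eef_pos"].round(4),"yaw x",np.degrees(np.arctan2(R[1,0],R[0,0])).round(1),"y",np.degrees(np.arctan2(R[1,1],R[0,1])).round(1),"tilt",np.degrees(np.arccos(-R[2,2])).round(2),"j6",s["joints"][5].round(2),"w",s["grip_width"].round(3),"F",s["wrist_force"].round(1),"grip",round(float(s["finger_force"]),1))
                                                                                                                                                                                                                                                        ^^^^^^^^^^^^^^^^^^^^^
AttributeError: 'float' object has no attribute 'round'
```

```bash
sed -i 's/s\["grip_width"\].round(3)/round(float(s["grip_width"]),3)/' go.py
python3 -m creep '[-0.034,-0.035,0,0,0, -0.034,-0.035,0,0,0, -0.034,-0.035,0,0,0, -0.034,-0.035,0,0,0, -0.034,-0.035,0,0,0, -0.034,-0.035,0.01,0,0, -0.034,-0.035,0.01,0,0, -0.034,-0.035,0.01,0,0, -0.034,-0.035,0.01,0,0, -0.031,-0.032,0,0,0]'; python3 -m creep '[0,0,0,0,0, 0,0,0,0,0]'; python3 go.py .605 .217 .1
python3 -c "
from h import *
c=shot('wrist','w1')"
```

```text
clock: 1.55
eef_pos: [0.6097, 0.2119, 0.1999]
ee_rot: [-0.011, -3.138, 0.001]
wrist_force: [1.1, 0.8, 0.1]
grip_width: 0.003
finger_force: 0.0
clock: 1.75
eef_pos: [0.6098, 0.2133, 0.2018]
ee_rot: [-0.011, -3.141, -0.0]
wrist_force: [0.4, -0.4, 0.4]
grip_width: -0.003
finger_force: 0.0
t 1.75 pos [0.6098 0.2133 0.2018] yaw x 179.6 y 89.6 tilt 0.06 j6 -1.34 w -0.003 F [ 0.4 -0.4  0.4] grip 0.0
shift [0.0047 0.0037 0.1019]
```

View pics/w1.png

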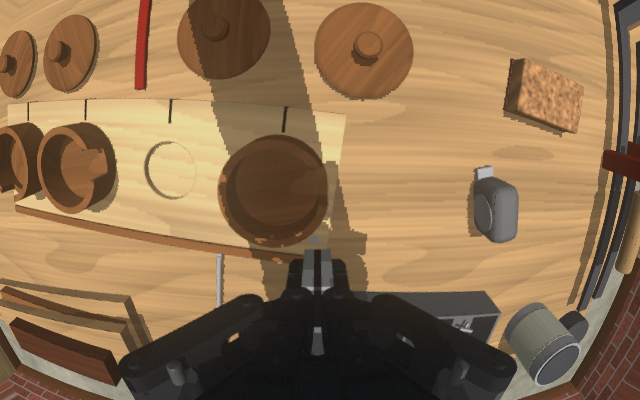

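The wrist view shows box 4's rim centred near (273,190) with its notch on the right at about (320,185). The fingertips are near (317,255), the nest 3 ring is at (171,170), and the nest lines end at (284,131), (170,123) and (86,120).

```bash
python3 - <<'E'
from h import *
im,K,T=load("w1")
print("nest3",onz(K,T,171,170,.02,True).round(4),"line4 (283,131)",onz(K,T,284,131,.02,True).round(4),"l4 end",onz(K,T,286,107,.02,True).round(4),"l3 end",onz(K,T,171,99,.02,True).round(4),"front corner",onz(K,T,346,114,.02,True).round(4))
c=im[120:260,205:345].astype(np.uint8); b=cv2.convertScaleAbs(cv2.resize(c,None,fx=4,fy=4,interpolation=cv2.INTER_CUBIC),alpha=1.8)
# overlay predicted rim of nest 4
for r in(.052,.0435):
  for a in np.linspace(0,2*np.pi,90):
    p=proj(K,T,[.6098+r*np.cos(a),.1723+r*np.sin(a),.066],True); q=((p-[205,120])*4+1.5).astype(int); cv2.circle(b,tuple(int(v) for v in q),1,(0,255,255),-1)
cv2.imwrite("pics/crop1.png",b[:,:,::-1])
E
```

```text
nest3 [0.5933 0.0499 0.02  ] line4 (283,131) [0.5562 0.1802 0.02  ] l4 end [0.5317 0.1828 0.02  ] l3 end [0.5146 0.0573 0.02  ] front corner [0.5393 0.2429 0.02  ]
```

View pics/crop1.png

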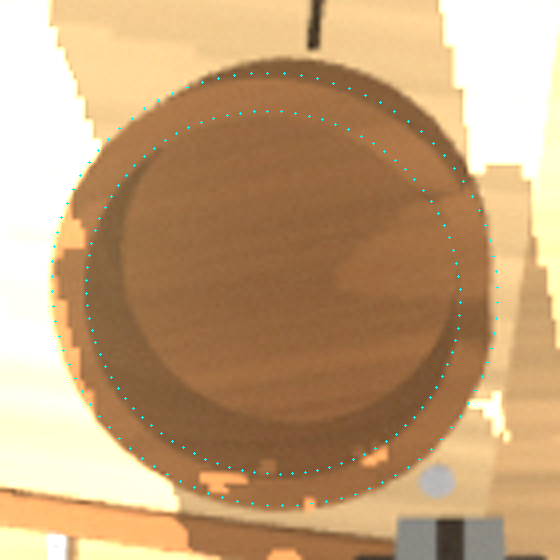

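The predicted rim fits the image, so nest 4's centre is (0.610,0.172). The notch edges are at about (460,185) and (475,298) in the crop.

```bash
python3 - <<'E'
from h import *
im,K,T=load("w1")
for p in [(465,185),(440,195),(492,298),(458,300)]:
    q=onz(K,T,205+(p[0]-1.5)/4,120+(p[1]-1.5)/4,.066,True)[:2]-[.6098,.1723]; print(np.hypot(*q).round(4),np.degrees(np.arctan2(q[1],q[0])).round(1))
E
python3 go.py .609 .220 .08 .609 .22 .06
```

```text
0.0519 120.6
0.046 121.7
0.0507 90.3
0.043 89.7
t 1.8 pos [0.6092 0.2142 0.2021] yaw x 179.7 y 89.7 tilt 0.05 j6 -1.34 w 0.001 F [-0.   0.2 -0.6] grip 0.0
shift [1.000e-04 5.800e-03 1.221e-01]
shift [1.000e-04 5.800e-03 1.421e-01]
```

```bash
python3 -m creep '[0.0075,0.006,0.03,-0.1,0, 0,0,0.03,-0.07,0, 0,0,0.03,0,0, 0,0,0,0,0, 0,0,0,0,0]'; python3 go.py .6019 .2196 .058
```

```text
clock: 2.3
eef_pos: [0.6011, 0.2212, 0.1125]
ee_rot: [0.264, -3.13, -0.0]
wrist_force: [0.6, 0.2, 1.3]
grip_width: 0.003
finger_force: 0.0
t 2.3 pos [0.6011 0.2212 0.1125] yaw x -170.4 y 99.6 tilt 0.05 j6 -1.5 w 0.003 F [0.6 0.2 1.3] grip 0.0
shift [-0.0006 -0.0017  0.0545]
```

```bash
python3 -m creep '[0,-0.0015,0.015,0,0, 0,0,0.015,0,0, 0,0,0.015,0,0, 0,0,0.009,0,0, 0,0,0,0,0, 0,0,0,0,0]'; python3 go.py
```

```text
clock: 2.9
eef_pos: [0.6022, 0.2185, 0.0579]
ee_rot: [0.262, -3.13, 0.0]
wrist_force: [-0.1, -0.7, -0.7]
grip_width: -0.002
finger_force: 0.0
t 2.9 pos [0.6022 0.2185 0.0579] yaw x -170.4 y 99.6 tilt 0.03 j6 -1.51 w -0.002 F [-0.1 -0.7 -0.7] grip 0.0
```

In the notch with no contact. Next I'll sweep it around.

```bash
python3 -m creep '[0.0047,-0.0002,0,-0.1,0, 0.0047,-0.0002,0,-0.1,0, 0.0047,-0.0002,0,-0.1,0, 0.0047,-0.0002,0,-0.1,0, 0.0047,-0.0002,0,-0.1,0, 0.0047,-0.0002,0,-0.1,0, 0.0047,-0.0002,0,-0.1,0, 0.0047,-0.0002,0,-0.1,0, 0.0047,-0.0002,0,-0.1,0, 0.0047,-0.0002,0,-0.1,0]'
python3 -m creep '[0.0047,-0.0002,0,-0.1,0, 0.0047,-0.0002,0,-0.1,0, 0.0024,-0.0001,0,-0.05,0, 0.0024,-0.0001,0,-0.05,0, 0.0014,0,0,-0.03,0, 0.0014,0,0,-0.03,0, 0,0,0,0,0, 0,0,0,0,0]'
python3 go.py;python3 -c "
from h import *
a=arm.get_state()['eef_pos'][:2]-[.6098,.1723]; print(np.hypot(*a),np.degrees(np.arctan2(a[1],a[0])))"
```

```text
clock: 3.9
eef_pos: [0.5673, 0.1911, 0.0596]
ee_rot: [-1.735, 2.616, -0.001]
wrist_force: [-0.5, -0.1, -0.7]
grip_width: -0.002
finger_force: 0.3
clock: 4.7
eef_pos: [0.5634, 0.1746, 0.0591]
ee_rot: [-2.171, 2.269, -0.001]
wrist_force: [0.2, -0.2, 0.7]
grip_width: 0.003
finger_force: 0.0
t 4.7 pos [0.5634 0.1746 0.0591] yaw x -92.5 y 177.5 tilt 0.08 j6 -2.92 w 0.003 F [ 0.2 -0.2  0.7] grip 0.0
0.04650095394538701 177.21961190250133
```

```bash
python3 -m creep '[0,0,-0.02,0,0, 0,0,-0.03,0,0, 0,0,-0.03,0.15,0, 0,0,-0.03,0.15,0, 0,0,-0.03,0.15,0, 0,0,0,0.15,0, 0,0,0,0.15,0, 0,0,0,0.15,0, 0,0,0,0.15,0, 0,0,0,0.15,0]'
python3 -m creep '[0,0,0,0.15,0, 0,0,0,0.15,0, -0.003,-0.04,0,0.03,0, -0.003,-0.04,0,0,0, -0.003,-0.04,0,0,0, -0.003,-0.04,0,0,0, -0.003,-0.045,0,0,0, 0,0,0,0,0, 0,0,0,0,0]'
python3 go.py; cat > look.py <<'E'
# look.py name box cx cy : unwrap the rim band (r 36..58 mm at z=.066) over the angle
from h import *
from scipy.ndimage import map_coordinates
f=sys.argv[1]; shot("wrist",f); im,K,T=load(f)
o=[]
N={4:(.6098,.1723),2:(.5773,-.0776),1:(.5611,-.2025)}
for b in map(int,sys.argv[2:]):
    cx,cy=N[b]; A=np.radians(np.arange(-180,180,.5)+172.6); r=np.arange(.056,.034,-.0005)
    P=np.array([[proj(K,T,[cx+q*np.cos(a),cy+q*np.sin(a),.066],True) for a in A] for q in r])
    s=cv2.remap(im,P[...,0].astype(np.float32),P[...,1].astype(np.float32),cv2.INTER_LINEAR)
    s=cv2.convertScaleAbs(cv2.resize(s,(720,132),interpolation=cv2.INTER_LINEAR),alpha=1.5)
    for d in range(-180,180,30): cv2.putText(s,str(d),(2*(d+180),12),0,.4,(255,255,0)); s[:,2*(d+180)]=(0,255,255)
    o.append(s)
cv2.imwrite("pics/%s_u.png"%f,np.vstack(o)[:,:,::-1])
E
python3 look.py w2 4 2 1
```

```text
clock: 5.7
eef_pos: [0.5629, 0.1745, 0.1987]
ee_rot: [-0.501, 3.101, -0.0]
wrist_force: [-0.4, -0.3, -0.4]
grip_width: -0.001
finger_force: 0.0
clock: 6.6
eef_pos: [0.5785, -0.0313, 0.1986]
ee_rot: [0.008, 3.141, 0.001]
wrist_force: [-1.0, 0.3, 0.0]
grip_width: 0.002
finger_force: 0.0
t 6.6 pos [ 0.5785 -0.0313  0.1986] yaw x 179.7 y 89.7 tilt 0.03 j6 -1.75 w 0.002 F [-1.   0.3  0. ] grip 0.0
```

View pics/w2.png

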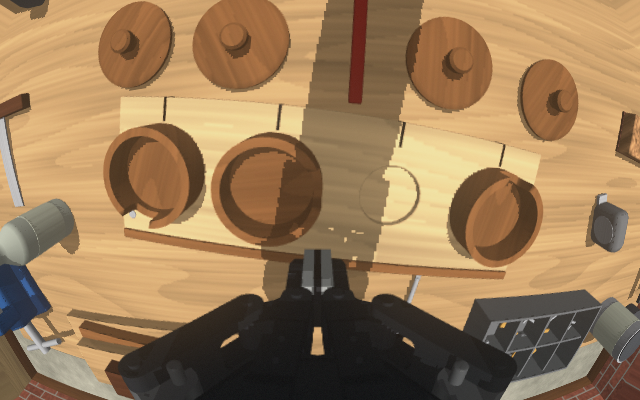

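View pics/w2_u.png

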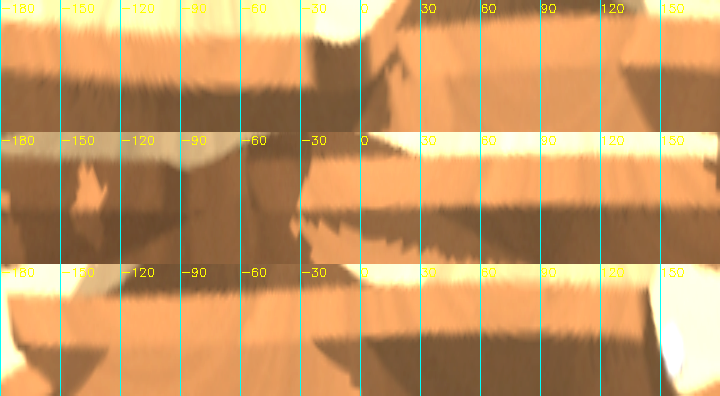

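Box 4's notch now faces its line within about 2° (edges at −22° and about +20°). Box 2's notch is near −75° and box 1's near +163°. Box 2 is next.

```bash
python3 -m creep '[0.008,0.0005,0.03,-0.145,0, 0,0,0.03,0,0, 0,0,0.03,0,0, 0,0,0,0,0, 0,0,0,0,0]'; python3 go.py .5708 -.0311 .058
```

```text
clock: 7.15
eef_pos: [0.5702, -0.0288, 0.1084]
ee_rot: [0.226, -3.133, -0.001]
wrist_force: [0.4, -1.2, 0.8]
grip_width: -0.0
finger_force: 0.0
t 7.15 pos [ 0.5702 -0.0288  0.1084] yaw x -171.8 y 98.2 tilt 0.06 j6 -1.9 w -0.0 F [ 0.4 -1.2  0.8] grip 0.0
shift [-0.0003 -0.0024  0.0504]
```

```bash
python3 -m creep '[0,0,0,0.15,0, 0,0,0,0.15,0, 0,0,0,0.15,0, 0,0,0,0.15,0, 0,0,0,0.15,0, 0,0,0,0.15,0, 0,0,0,0.15,0, 0,0,0,0.15,0, 0,0,0,0.15,0, 0,0,0,0.15,0]'
python3 -m creep '[0,0,0,0.15,0, 0,0,0,0.15,0, 0,0,0,0.15,0, 0,0,0,0.15,0, 0,0,0,0.15,0, 0,0,0,0.15,0, 0,0,0,0.15,0, 0,0,0,0.15,0, 0,0,0,0.15,0, 0,0,0,0.14,0]'
python3 -m creep '[0,0,0,0,0, 0,0,0,0,0]'
python3 go.py .5708 -.0311 .058; python3 look.py w3 2
```

```text
clock: 8.15
eef_pos: [0.5723, -0.0297, 0.1116]
ee_rot: [1.977, 2.436, 0.004]
wrist_force: [-0.8, 0.6, 0.3]
grip_width: 0.0
finger_force: 0.0
clock: 9.15
eef_pos: [0.5723, -0.0297, 0.1116]
ee_rot: [3.107, 0.452, 0.007]
wrist_force: [0.4, -0.0, 0.1]
grip_width: 0.004
finger_force: 0.0
clock: 9.35
eef_pos: [0.5717, -0.0298, 0.1104]
ee_rot: [3.106, 0.465, 0.005]
wrist_force: [0.5, 0.5, 0.1]
grip_width: 0.001
finger_force: 0.0
t 9.35 pos [ 0.5717 -0.0298  0.1104] yaw x 17.0 y -73.0 tilt 0.19 j6 1.09 w 0.001 F [0.5 0.5 0.1] grip 0.0
shift [-0.0014  0.0009  0.0524]
```

View pics/w3_u.png

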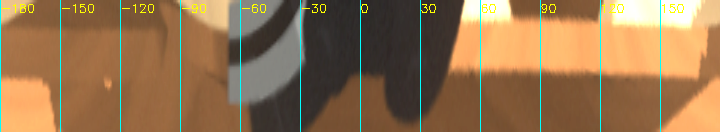

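```bash
python3 -m creep '[-0.0005,0.001,0.015,0.09,0, 0,0,0.01,0.08,0, 0,0,0,0,0]' ; python3 go.py .5716 -.0310 .058
```

```text
clock: 9.7
eef_pos: [0.5692, -0.0308, 0.0821]
ee_rot: [-3.135, -0.197, 0.004]
wrist_force: [-1.0, 0.9, -0.7]
grip_width: 0.004
finger_force: 0.0
t 9.7 pos [ 0.5692 -0.0308  0.0821] yaw x 7.2 y -82.8 tilt 0.15 j6 1.26 w 0.004 F [-1.   0.9 -0.7] grip 0.0
shift [0.0024 0.0005 0.0241]
```

```bash
python3 -m creep '[0.002,0,0.008,0,0, 0,0,0.008,0,0, 0,0,0.008,0,0, 0,0,0,0,0, 0,0,0,0,0]' | tail -4
python3 -m creep '[-0.0047,0.0002,0,-0.1,0, -0.0047,0.0002,0,-0.1,0, -0.0047,0.0002,0,-0.1,0, -0.0047,0.0002,0,-0.1,0, -0.0047,0.0002,0,-0.1,0, -0.0047,0.0002,0,-0.1,0, -0.0047,0.0002,0,-0.1,0, -0.0047,0.0002,0,-0.1,0, -0.0047,0.0002,0,-0.1,0, -0.0047,0.0002,0,-0.1,0]'
python3 -m creep '[-0.0047,0.0002,0,-0.1,0, -0.0047,0.0002,0,-0.1,0, -0.0024,0.0001,0,-0.05,0, -0.0024,0.0001,0,-0.05,0, -0.0014,0,0,-0.03,0, -0.0014,0,0,-0.03,0, 0,0,0,0,0, 0,0,0,0,0]'
python3 go.py;python3 -c "
from h import *
a=arm.get_state()['eef_pos'][:2]-[.5773,-.0776]; print(np.hypot(*a),np.degrees(np.arctan2(a[1],a[0])))"
```

```text
ee_rot: [-3.135, -0.195, 0.001]
wrist_force: [-0.0, -0.5, 0.3]
grip_width: -0.003
finger_force: 0.0
clock: 11.2
eef_pos: [0.5356, -0.0569, 0.0599]
ee_rot: [2.654, 1.68, 0.002]
wrist_force: [-0.0, 0.8, -0.4]
grip_width: -0.001
finger_force: 0.3
clock: 12.0
eef_pos: [0.5312, -0.0733, 0.0597]
ee_rot: [2.316, 2.122, 0.001]
wrist_force: [-0.7, -0.0, 0.6]
grip_width: 0.003
finger_force: 0.0
t 12.0 pos [ 0.5312 -0.0733  0.0597] yaw x 85.0 y -5.0 tilt 0.05 j6 -0.19 w 0.003 F [-0.7 -0.   0.6] grip 0.0
0.046313558665982676 174.72430076316704
```

```bash
python3 -m creep '[-0.0014,0,0,-0.03,0, -0.0014,0,0,-0.03,0, 0,0,0,0,0, 0,0,0,0,0, 0,0,-0.02,0,0, 0,0,-0.03,0.1,0, 0,0,-0.03,0.15,0, 0,0,-0.03,0.14,0, 0,0,-0.03,0,0, 0,0,0,0,0]'
python3 look.py w4 4 2 1;  python3 go.py .6041 -.2215 .1
```

```text
clock: 13.0
eef_pos: [0.5335, -0.0768, 0.2051]
ee_rot: [2.627, 1.709, 0.01]
wrist_force: [0.8, 0.5, 0.1]
grip_width: 0.006
finger_force: 0.0
t 13.05 pos [ 0.5323 -0.0764  0.2023] yaw x 66.1 y -23.9 tilt 0.33 j6 0.14 w 0.001 F [-0.1  0.3 -0.3] grip 0.0
shift [-0.1036  0.1239  0.1029]
```

View pics/w4_u.png

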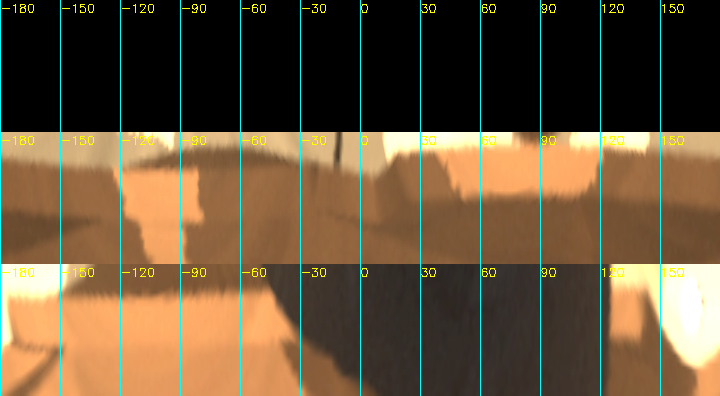

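```bash
python3 -m creep '[-0.026,0.031,0,0,0, -0.026,0.031,0,0,0, -0.026,0.031,0.02,0,0, -0.026,0.031,0.03,0,0, 0,0,0.03,0,0, 0,0,0,0,0, 0,0,0,0,0, 0,0,0,0,0]'; python3 go.py .6041 -.2215 .058
```

```text
clock: 13.85
eef_pos: [0.6024, -0.2207, 0.1211]
ee_rot: [2.631, 1.714, 0.002]
wrist_force: [-0.2, 0.0, 0.9]
grip_width: -0.003
finger_force: 0.0
t 13.85 pos [ 0.6024 -0.2207  0.1211] yaw x 66.2 y -23.8 tilt 0.12 j6 -0.05 w -0.003 F [-0.2  0.   0.9] grip 0.0
shift [-0.      0.0017  0.0631]
```

```bash
python3 -m creep '[0,0.0015,0.015,0,0, 0,0,0.015,0,0, 0,0,0.015,0,0, 0,0,0.01,0,0, 0,0,0.007,0,0, 0,0,0,0,0, 0,0,0,0,0]' | tail -5
python3 -m creep '[-0.0047,-0.0002,0,0.1,0, -0.0047,-0.0002,0,0.1,0, -0.0047,-0.0002,0,0.1,0, -0.0047,-0.0002,0,0.1,0, -0.0047,-0.0002,0,0.1,0, -0.0047,-0.0002,0,0.1,0, -0.0047,-0.0002,0,0.1,0, -0.0047,-0.0002,0,0.1,0, -0.0047,-0.0002,0,0.1,0, -0.0047,-0.0002,0,0.1,0]'
python3 -m creep '[-0.0047,-0.0002,0,0.1,0, -0.0047,-0.0002,0,0.1,0, -0.0047,-0.0002,0,0.1,0, -0.0047,-0.0002,0,0.1,0, -0.0047,-0.0002,0,0.1,0, -0.0047,-0.0002,0,0.1,0, -0.0047,-0.0002,0,0.1,0, -0.0047,-0.0002,0,0.1,0, -0.0047,-0.0002,0,0.1,0, -0.0047,-0.0002,0,0.1,0]'
python3 go.py;python3 -c "
from h import *
a=arm.get_state()['eef_pos'][:2]-[.5611,-.2025]; print(np.hypot(*a),np.degrees(np.arctan2(a[1],a[0])))"
```

```text
eef_pos: [0.6033, -0.2218, 0.0576]
ee_rot: [2.633, 1.713, 0.0]
wrist_force: [-0.4, -0.4, 1.1]
grip_width: -0.0
finger_force: 0.0
clock: 15.55
eef_pos: [0.5684, -0.2501, 0.0589]
ee_rot: [3.131, 0.235, 0.004]
wrist_force: [0.2, -0.3, 0.4]
grip_width: 0.0
finger_force: 0.3
clock: 16.55
eef_pos: [0.5258, -0.2351, 0.059]
ee_rot: [2.861, -1.296, 0.005]
wrist_force: [-0.3, -0.7, 0.6]
grip_width: 0.002
finger_force: 0.4
t 16.55 pos [ 0.5258 -0.2351  0.059 ] yaw x -48.7 y -138.7 tilt 0.18 j6 1.87 w 0.002 F [-0.3 -0.7  0.6] grip 0.4
0.04808700800409569 -137.27167368008008
```

```bash
python3 -m creep '[-0.0048,-0.0002,0,0.1,0, -0.0048,-0.0002,0,0.1,0, -0.0048,-0.0002,0,0.1,0, -0.0048,-0.0002,0,0.1,0, -0.0048,-0.0002,0,0.1,0, -0.0048,-0.0002,0,0.1,0, -0.0048,-0.0002,0,0.1,0, -0.0048,-0.0002,0,0.1,0, -0.0024,-0.0001,0,0.05,0, -0.0019,0,0,0.04,0]'
python3 -m creep '[-0.001,0,0,0.02,0, 0,0,0,0,0, 0,0,0,0,0]'
python3 go.py;python3 -c "
from h import *
a=arm.get_state()['eef_pos'][:2]-[.5611,-.2025]; print(np.hypot(*a),np.degrees(np.arctan2(a[1],a[0])))"
```

```text
clock: 17.55
eef_pos: [0.514, -0.1952, 0.0589]
ee_rot: [-2.028, 2.399, -0.004]
wrist_force: [-0.3, -0.6, 0.5]
grip_width: -0.0
finger_force: 0.4
clock: 17.85
eef_pos: [0.5138, -0.194, 0.058]
ee_rot: [-2.007, 2.417, -0.002]
wrist_force: [0.5, -0.2, 0.9]
grip_width: -0.002
finger_force: 0.2
t 17.85 pos [ 0.5138 -0.194   0.058 ] yaw x -100.6 y 169.4 tilt 0.06 j6 2.83 w -0.002 F [ 0.5 -0.2  0.9] grip 0.2
0.04804716762394895 169.83535432911887
```

```bash
python3 -m creep '[-0.0014,0,0,0.03,0, -0.001,0,0,0.02,0, 0,0,0,0,0, 0,0,0,0,0, 0,0,-0.02,0,0, 0,0,-0.04,0,0, 0,0,-0.04,-0.15,0, 0,0,-0.04,-0.15,0, 0,0,-0.04,-0.15,0, 0,0,-0.04,-0.15,0]'
python3 -m creep '[0,0,0,-0.15,0.4, 0,0,0,-0.15,0.4, 0,0,0,-0.15,0.4, 0,0,0,-0.15,0.4, 0,0,0,-0.15,0.4, 0,0,0,-0.15,0.4, 0,0,0,-0.15,0.4, 0,0,0,-0.1,0.4, 0,-0.04,0,0,0.4, 0,-0.04,0,0,0.4]'
python3 -m creep '[0,-0.04,0,0,0.4, 0,-0.03,0,0,0.4, 0,0,0,0,0.4, 0,0,0,0,0.4]'
python3 go.py; python3 look.py w5 4 2 1; python3 -c "
from h import *
shot('top','top5')"
```

```text
clock: 18.85
eef_pos: [0.5136, -0.191, 0.2789]
ee_rot: [-2.593, 1.773, 0.001]
wrist_force: [0.8, -0.2, -0.9]
grip_width: 0.001
finger_force: 0.0
clock: 19.85
eef_pos: [0.5181, -0.1111, 0.2771]
ee_rot: [-3.139, 0.092, 0.001]
wrist_force: [-0.1, -0.2, -0.4]
grip_width: 0.4
finger_force: 0.0
clock: 20.25
eef_pos: [0.5222, -0.0412, 0.2773]
ee_rot: [3.14, -0.086, -0.001]
wrist_force: [0.5, -0.1, -0.3]
grip_width: 0.398
finger_force: 0.0
t 20.25 pos [ 0.5222 -0.0412  0.2773] yaw x -3.1 y -93.1 tilt 0.03 j6 1.4 w 0.398 F [ 0.5 -0.1 -0.3] grip 0.0
```

View pics/w5.png

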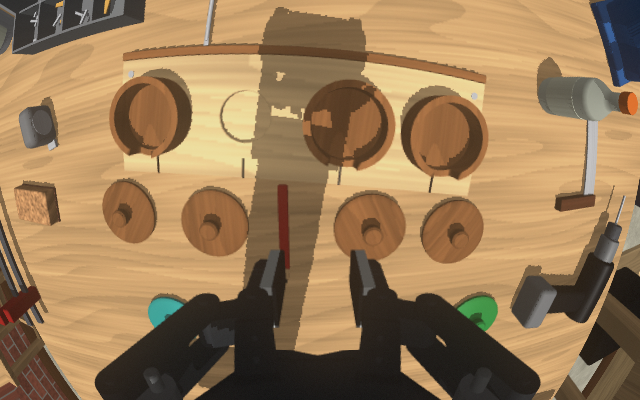

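View pics/w5_u.png

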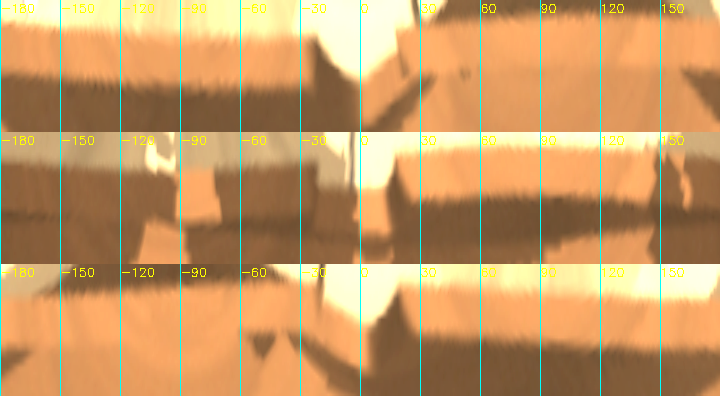

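The rim notches sit at −2° (box 4), −2° (box 2) and 0° (box 1), so all three face their lines. Knob tops are at (123,215), (211,227), (373,228) and (459,235). I'll go for the lid in front of box 2.

```bash
python3 - <<'E'
from h import *
im,K,T=load("w5")
for p in [(121,212),(210,225),(373,231),(460,238)]: print(p,onz(K,T,*p,.036,True).round(4))
for p in [(129,211),(215,221),(370,226),(452,230)]: print("disc",p,onz(K,T,*p,.014,True).round(4))
E
python3 go.py .429 -.109 .12
```

```text
(121, 212) [0.4804 0.2541 0.036 ]
(210, 225) [0.4549 0.1086 0.036 ]
(373, 231) [ 0.4351 -0.111   0.036 ]
(460, 238) [ 0.4141 -0.2412  0.036 ]
disc (129, 211) [0.474  0.2548 0.014 ]
disc (215, 221) [0.452  0.1088 0.014 ]
disc (370, 226) [ 0.4331 -0.1105  0.014 ]
disc (452, 230) [ 0.4175 -0.2372  0.014 ]
t 20.35 pos [ 0.5222 -0.0423  0.2773] yaw x -3.3 y -93.3 tilt 0.03 j6 1.4 w 0.399 F [ 0.9 -0.9  0.4] grip 0.0
shift [-0.0892  0.0719  0.1574]
```

```bash
python3 -m creep '[-0.03,0.024,0.02,0,0.75, -0.03,0.024,0.03,0,0.75, -0.027,0.023,0.03,0,0.75, 0,0,0.04,0,0.75, 0,0,0.04,0,0.75, 0,0,0.02,0,0.75, 0,0,0,0,0.75, 0,0,0,0,0.75]'
python3 go.py .431 -.110 .027; python3 -c "
from h import *
shot('wrist','w6')"
```

```text
clock: 21.15
eef_pos: [0.4316, -0.1085, 0.098]
ee_rot: [3.14, -0.09, 0.0]
wrist_force: [0.5, 0.3, 0.4]
grip_width: 0.754
finger_force: 0.0
t 21.15 pos [ 0.4316 -0.1085  0.098 ] yaw x -3.3 y -93.3 tilt 0.0 j6 1.21 w 0.754 F [0.5 0.3 0.4] grip 0.0
shift [-0.0005  0.0016  0.071 ]
```

View pics/w6.png

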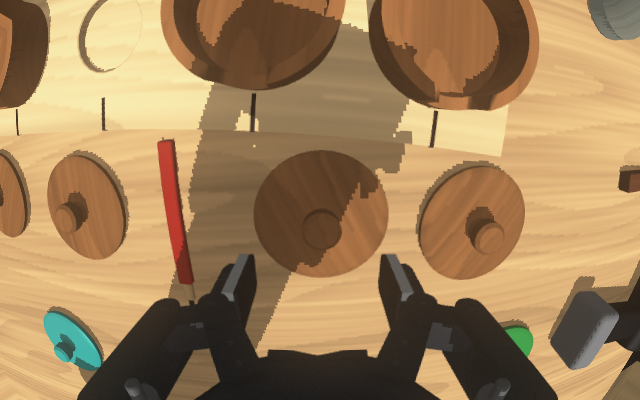

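The lid disc is centred at (321,213) with its knob top at (321,229), between the open fingers. The box 2 and box 1 notches sit above their lines at (253,112) and (433,130).

```bash
python3 - <<'E'
from h import *
im,K,T=load("w6")
print(onz(K,T,321,229,.038,True).round(4),onz(K,T,321,213,.014,True).round(4))
print(proj(K,T,[.4316,-.1085,.038],True))
for l in [(253,95),(253,131),(436,112),(432,147)]: print(onz(K,T,*l,.02,True).round(4))
E
```

```text
[ 0.4302 -0.1108  0.038 ] [ 0.4328 -0.1112  0.014 ]
[317.49022562 227.31835379]
[ 0.5222 -0.0701  0.02  ]
[ 0.4974 -0.068   0.02  ]
[ 0.5054 -0.1963  0.02  ]
[ 0.4803 -0.1933  0.02  ]
```

```bash
python3 -m creep '[0,0.002,0.02,0,0.75, 0,0,0.02,0,0.75, 0,0,0.015,0,0.75, 0,0,0.01,0,0.75, 0,0,0.005,0,0.75, 0,0,0,0,0.75, 0,0,0,0,0.75, 0,0,0,0,0, 0,0,0,0,0, 0,0,0,0,0]'; python3 -m creep '[0,0,0,0,0, 0,0,0,0,0, 0,0,0,0,0]'; python3 go.py
```

```text
clock: 22.2
eef_pos: [0.432, -0.1099, 0.0284]
ee_rot: [3.14, -0.088, 0.002]
wrist_force: [-1.4, 0.7, 2.5]
grip_width: 0.305
finger_force: 58.7
clock: 22.5
eef_pos: [0.4319, -0.1099, 0.0284]
ee_rot: [3.14, -0.088, 0.001]
wrist_force: [-2.1, 0.2, 4.6]
grip_width: 0.305
finger_force: 58.7
t 22.5 pos [ 0.4319 -0.1099  0.0284] yaw x -3.2 y -93.2 tilt 0.06 j6 1.21 w 0.305 F [-2.1  0.2  4.6] grip 58.7
```

```bash
python3 -m creep '[0,0,-0.02,0,0, 0,0,-0.03,0,0, 0,0,-0.03,0,0, 0,0,-0.03,0,0, 0,0,0,0,0, 0,0,0,0,0]'; python3 go.py .578 -.0776 .130
```

```text
clock: 23.1
eef_pos: [0.4313, -0.1096, 0.1373]
ee_rot: [3.14, -0.088, 0.001]
wrist_force: [-0.3, -0.6, -1.1]
grip_width: 0.31
finger_force: 44.7
t 23.1 pos [ 0.4313 -0.1096  0.1373] yaw x -3.2 y -93.2 tilt 0.03 j6 1.21 w 0.31 F [-0.3 -0.6 -1.1] grip 44.7
shift [ 0.1446 -0.0402  0.0073]
```

```bash
python3 -m creep '[0.02,-0.0055,0,0,0, 0.03,-0.0085,0,0,0, 0.03,-0.0085,0,0,0, 0.03,-0.0085,0,0,0, 0.02,-0.0055,0,0,0, 0.0145,-0.0035,0,0,0, 0,0,0,0,0, 0,0,0,0,0, 0,0,0,0,0]'; python3 go.py .578 -.0776 .0895; python3 -c "
from h import *
shot('wrist','w7'); shot('scene','s7')"
```

```text
clock: 24.0
eef_pos: [0.5765, -0.0777, 0.136]
ee_rot: [-3.14, 0.089, 0.004]
wrist_force: [-0.6, -0.2, -1.8]
grip_width: 0.301
finger_force: 59.3
t 24.0 pos [ 0.5765 -0.0777  0.136 ] yaw x -3.2 y -93.2 tilt 0.16 j6 1.37 w 0.301 F [-0.6 -0.2 -1.8] grip 59.3
shift [ 0.0017 -0.0002  0.0465]
```

```bash
python3 -m creep '[0.0015,0,0.01,0,0, 0,0,0.01,0,0, 0,0,0.01,0,0, 0,0,0.005,0,0, 0,0,0.005,0,0, 0,0,0,0,0]'; python3 -m creep '[0,0,0.002,0,0, 0,0,0.002,0,0, 0,0,0,0,0, 0,0,0,0,0]'; python3 go.py
```

```text
clock: 24.7
eef_pos: [0.5788, -0.0777, 0.0964]
ee_rot: [-3.14, 0.088, 0.003]
wrist_force: [0.4, -0.1, -1.2]
grip_width: 0.298
finger_force: 59.4
clock: 25.1
eef_pos: [0.5795, -0.0779, 0.0937]
ee_rot: [3.14, -0.088, 0.001]
wrist_force: [-0.1, -0.6, -0.1]
grip_width: 0.306
finger_force: 59.4
t 25.1 pos [ 0.5795 -0.0779  0.0937] yaw x -3.2 y -93.2 tilt 0.02 j6 1.37 w 0.306 F [-0.1 -0.6 -0.1] grip 59.4
```

```bash
python3 -m creep '[-0.001,0,0.002,0,0, 0,0,0.0015,0,0, 0,0,0,0,0, 0,0,0,0,0]'|sed -n 2,4p; python3 -m creep '[0,0,0.001,0,0, 0,0,0.0005,0,0, 0,0,0,0,0, 0,0,0,0,0]'; python3 go.py
```

```text
eef_pos: [0.5786, -0.078, 0.0902]
ee_rot: [3.14, -0.088, 0.001]
wrist_force: [1.4, -0.8, -0.3]
clock: 25.9
eef_pos: [0.5788, -0.078, 0.089]
ee_rot: [3.14, -0.088, 0.002]
wrist_force: [1.9, -1.0, 0.9]
grip_width: 0.302
finger_force: 59.8
t 25.9 pos [ 0.5788 -0.078   0.089 ] yaw x -3.2 y -93.2 tilt 0.06 j6 1.37 w 0.302 F [ 1.9 -1.   0.9] grip 59.8
```

```bash
python3 -m creep '[-0.0005,0,0.001,0,0, 0,0,0,0,0, 0,0,0,0,0]'; python3 -m creep '[0,0,0,0,0.4, 0,0,0,0,0.55, 0,0,0,0,0.6, 0,0,0,0,0.6, 0,0,-0.02,0,0.6, 0,0,-0.03,0,0.6, 0,0,-0.04,0,0.6, 0,0,-0.03,0,0.6, 0,0,0,0,0.6]'; python3 go.py; python3 -c "
from h import *
shot('wrist','w8'); c=shot('scene','s8')"
```

```text
clock: 26.2
eef_pos: [0.5788, -0.0781, 0.0885]
ee_rot: [3.14, -0.088, 0.004]
wrist_force: [2.2, -1.2, 5.1]
grip_width: 0.298
finger_force: 60.1
clock: 27.1
eef_pos: [0.5806, -0.0784, 0.2137]
ee_rot: [3.138, -0.088, 0.015]
wrist_force: [0.1, -0.1, -0.1]
grip_width: 0.601
finger_force: 0.0
t 27.1 pos [ 0.5806 -0.0784  0.2137] yaw x -3.2 y -93.2 tilt 0.56 j6 1.37 w 0.601 F [ 0.1 -0.1 -0.1] grip 0.0
```

```bash
cat > lids.py <<'E'
# find brown discs in a wrist image: colour mask, contours, ellipse centre -> plane z=.014
from h import *
def lids(f,fish=True,zz=.014):
    im,K,T=load(f); lab=cv2.cvtColor(cv2.GaussianBlur(im,(3,3),0),cv2.COLOR_RGB2HSV)
    r=im.astype(float); ratio=r[...,2]/(r[...,0]+1)  # blue/red: lids are redder
    m=((ratio<.47)&(ratio>.2)&(r[...,0]>40)&(lab[...,0]<20)).astype(np.uint8)*255
    m=cv2.morphologyEx(m,cv2.MORPH_OPEN,np.ones((3,3),np.uint8)); cv2.imwrite("pics/mask.png",m)
    for c in cv2.findContours(m,cv2.RETR_EXTERNAL,cv2.CHAIN_APPROX_NONE)[0]:
        if cv2.contourArea(c)<600: continue
        P=np.array([onz(K,T,*p[0],zz,fish)[:2] for p in c],np.float32)
        (cx,cy),R=cv2.minEnclosingCircle(P); A=cv2.contourArea(P)
        if .03<R<.09: print(f,cv2.boundingRect(c),"c",round(cx,4),round(cy,4),"R",round(R*1e3,1),"fill",round(A/(np.pi*R*R),2))
if __name__=="__main__":
    for f in sys.argv[1:]: lids(f)
    im,K,T=load("w6")
    for p in [(470,200),(300,180),(90,180),(560,220),(250,300),(150,260)]: print(p,im[p[1],p[0]])
E
python3 lids.py w5 w6 w8
```

```text
w5 (422, 200, 61, 63) c 0.4126 -0.2398 R 52.5 fill 0.95
w5 (334, 194, 72, 66) c 0.429 -0.1107 R 52.2 fill 0.9
w5 (182, 190, 66, 66) c 0.447 0.1116 R 52.1 fill 0.95
w5 (277, 184, 13, 85) c 0.4363 0.0104 R 64.3 fill 0.11
w5 (102, 182, 53, 61) c 0.472 0.2598 R 52.9 fill 0.93
w5 (401, 96, 87, 83) c 0.5544 -0.2189 R 66.7 fill 0.84
w5 (303, 80, 92, 90) c 0.5729 -0.0849 R 59.7 fill 0.95
w5 (109, 76, 69, 81) c 0.614 0.1985 R 64.9 fill 0.83
w6 (419, 166, 106, 114) c 0.4128 -0.2396 R 52.5 fill 0.95
w6 (47, 156, 79, 103) c 0.4469 0.1095 R 53.0 fill 0.94
w6 (0, 154, 27, 83) c 0.4688 0.2532 R 53.1 fill 0.54
w6 (254, 151, 134, 126) c 0.4283 -0.1109 R 51.6 fill 0.97
w6 (157, 140, 37, 145) c 0.4348 0.0077 R 63.3 fill 0.15
w6 (369, 0, 170, 110) c 0.5702 -0.2249 R 75.2 fill 0.61
w6 (161, 0, 184, 90) c 0.5898 -0.0674 R 68.5 fill 0.48
w6 (0, 0, 47, 109) c 0.6315 0.1907 R 72.6 fill 0.52
w8 (409, 260, 66, 44) c 0.4155 -0.2405 R 52.5 fill 0.57
w8 (151, 250, 68, 54) c 0.4485 0.111 R 52.6 fill 0.75
w8 (74, 235, 52, 60) c 0.4722 0.2586 R 53.3 fill 0.92
w8 (383, 150, 101, 99) c 0.5468 -0.2185 R 69.7 fill 0.81
w8 (263, 138, 110, 112) c 0.5606 -0.077 R 66.4 fill 0.91
w8 (65, 132, 71, 91) c 0.6091 0.211 R 71.4 fill 0.74
(470, 200) [162 109  67]
(300, 180) [100  69  44]
(90, 180) [163 110  67]
(560, 220) [220 175 121]
(250, 300) [40 32 25]
(150, 260) [222 179 123]
```

```bash
python3 -c "
from lids import *
lids('w8',True,.074); lids('s8',False,.074)"; python3 go.py .4126 -.2397 .10 
```

```text
w8 (409, 260, 66, 44) c 0.4598 -0.212 R 43.0 fill 0.57
w8 (151, 250, 68, 54) c 0.4869 0.0762 R 43.1 fill 0.75
w8 (74, 235, 52, 60) c 0.5063 0.1972 R 43.7 fill 0.92
w8 (383, 150, 101, 99) c 0.5677 -0.1942 R 57.2 fill 0.81
w8 (263, 138, 110, 112) c 0.5788 -0.0779 R 54.4 fill 0.91
w8 (65, 132, 71, 91) c 0.6185 0.1582 R 58.5 fill 0.74
s8 (515, 373, 49, 27) c 1.0581 0.5671 R 64.4 fill 0.29
s8 (286, 199, 31, 30) c 0.6038 -0.0679 R 79.5 fill 0.66
t 27.2 pos [ 0.5781 -0.0778  0.2081] yaw x -3.2 y -93.2 tilt 0.06 j6 1.37 w 0.597 F [ 0.  -0.4 -0.2] grip 0.0
shift [-0.1563  0.1709  0.1079]
```

```bash
python3 -m creep '[-0.03,0.033,0,0,0.75, -0.033,0.036,0,0,0.75, -0.033,0.036,0,0,0.75, -0.033,0.036,0.02,0,0.75, -0.027,0.03,0.03,0,0.75, 0,0,0.03,0,0.75, 0,0,0.025,0,0.75, 0,0,0,0,0.75, 0,0,0,0,0.75]'; python3 -c "
from lids import *
shot('wrist','w9'); lids('w9')"; python3 go.py .4126 -.2397 .028
```

```text
clock: 28.1
eef_pos: [0.4136, -0.237, 0.1023]
ee_rot: [-3.138, 0.088, 0.004]
wrist_force: [0.4, 0.4, -0.9]
grip_width: 0.747
finger_force: 0.0
w9 (0, 154, 41, 86) c 0.4447 0.1055 R 53.9 fill 0.8
w9 (557, 153, 61, 24) c 0.4476 -0.5078 R 52.0 fill 0.23
w9 (258, 147, 133, 125) c 0.4123 -0.2417 R 51.6 fill 0.97
w9 (54, 139, 36, 123) c 0.4343 0.0041 R 63.2 fill 0.18
t 28.15 pos [ 0.4147 -0.2377  0.1039] yaw x -3.2 y -93.2 tilt 0.03 j6 0.95 w 0.749 F [ 0.5 -0.4  0.7] grip 0.0
shift [-0.0019  0.0022  0.0759]
```

```bash
python3 -m creep '[-0.0015,0.0035,0.02,0,0.75, 0,0,0.02,0,0.75, 0,0,0.02,0,0.75, 0,0,0.01,0,0.75, 0,0,0.005,0,0.75, 0,0,0,0,0.75, 0,0,0,0,0.75, 0,0,0,0,0, 0,0,0,0,0, 0,0,0,0,0]'|head -2; python3 -m creep '[0,0,0,0,0, 0,0,0,0,0, 0,0,0,0,0]'|tail -3; python3 go.py; python3 -m creep '[0,0,-0.02,0,0, 0,0,-0.03,0,0, 0,0,-0.03,0,0, 0,0,-0.03,0,0, 0,0,0,0,0, 0,0,0,0,0]'|tail -3; python3 go.py .5611 -.2025 .135
```

```text
clock: 29.15
eef_pos: [0.4134, -0.2416, 0.0297]
wrist_force: [-1.3, 0.4, 5.9]
grip_width: 0.302
finger_force: 58.7
t 29.45 pos [ 0.4134 -0.2417  0.0297] yaw x -3.2 y -93.2 tilt 0.07 j6 0.94 w 0.302 F [-1.3  0.4  5.9] grip 58.7
wrist_force: [-0.3, 1.1, -1.5]
grip_width: 0.302
finger_force: 59.0
t 30.05 pos [ 0.4129 -0.2413  0.1389] yaw x -3.2 y -93.2 tilt 0.05 j6 0.94 w 0.302 F [-0.3  1.1 -1.5] grip 59.0
shift [ 0.1458 -0.0471  0.004 ]
```

```bash
python3 -m creep '[0.02,-0.0065,0,0,0, 0.03,-0.0095,0,0,0, 0.03,-0.0095,0,0,0, 0.03,-0.0095,0,0,0, 0.02,-0.0065,0,0,0, 0.015,-0.005,0,0,0, 0,0,0,0,0, 0,0,0,0,0]'|tail -3; python3 go.py .5611 -.2025 .096; python3 -c "
from lids import *
shot('wrist','w10'); lids('w10')"
```

```text
wrist_force: [-0.6, 0.3, -0.6]
grip_width: 0.301
finger_force: 59.0
t 30.85 pos [ 0.5589 -0.2024  0.1365] yaw x -3.2 y -93.2 tilt 0.23 j6 1.15 w 0.301 F [-0.6  0.3 -0.6] grip 59.0
shift [0.0023 0.     0.0405]
w10 (534, 260, 55, 27) c 0.4432 -0.5073 R 51.3 fill 0.23
w10 (55, 258, 59, 67) c 0.4481 0.1095 R 55.3 fill 0.87
w10 (0, 240, 40, 60) c 0.4677 0.263 R 64.0 fill 0.68
w10 (0, 138, 37, 92) c 0.5941 0.2032 R 77.0 fill 0.44
```

```bash
python3 -m creep '[0.001,0,0.01,0,0, 0,0,0.01,0,0, 0,0,0.01,0,0, 0,0,0.006,0,0, 0,0,0.004,0,0, 0,0,0,0,0, 0,0,0,0,0]'|tail -3; python3 go.py .5611 -.2025 .0897; python3 -m creep '[0,0,0.002,0,0, 0,0,0.002,0,0, 0,0,0,0,0, 0,0,0,0,0]'|tail -3;  python3 go.py .5611 -.2025 .0897
```

```text
wrist_force: [-0.4, -0.1, -0.5]
grip_width: 0.299
finger_force: 59.0
t 31.6 pos [ 0.5614 -0.2031  0.099 ] yaw x -3.2 y -93.2 tilt 0.02 j6 1.16 w 0.299 F [-0.4 -0.1 -0.5] grip 59.0
shift [-0.0004 -0.0006  0.0093]
wrist_force: [-0.4, 0.2, -0.8]
grip_width: 0.3
finger_force: 59.0
t 32.0 pos [ 0.5612 -0.203   0.0948] yaw x -3.2 y -93.2 tilt 0.0 j6 1.16 w 0.3 F [-0.4  0.2 -0.8] grip 59.0
shift [-0.0002 -0.0005  0.0051]
```

```bash
python3 -m creep '[0,0,0.002,0,0, 0,0,0.002,0,0, 0,0,0.001,0,0, 0,0,0,0,0, 0,0,0,0,0]'|tail -3; python3 go.py .5611 -.2025 .0897; python3 -m creep '[0,0,0.001,0,0, 0,0,0,0,0, 0,0,0,0,0]'|tail -3;  python3 go.py .5611 -.2025 .0897
```

```text
wrist_force: [-0.9, 0.3, 0.3]
grip_width: 0.303
finger_force: 59.1
t 32.5 pos [ 0.5612 -0.203   0.0898] yaw x -3.2 y -93.2 tilt 0.0 j6 1.16 w 0.303 F [-0.9  0.3  0.3] grip 59.1
shift [-0.0001 -0.0005  0.0001]
wrist_force: [-2.3, 0.6, 5.2]
grip_width: 0.301
finger_force: 59.5
t 32.8 pos [ 0.5614 -0.2031  0.0897] yaw x -3.2 y -93.2 tilt 0.0 j6 1.16 w 0.301 F [-2.3  0.6  5.2] grip 59.5
shift [-0.0003 -0.0006  0.    ]
```

Seated at the expected height with about 5 N. I'll release, rise, and head for the lid near (0.472,0.259).

```bash
python3 -m creep '[0,0,0,0,0.4, 0,0,0,0,0.55, 0,0,0,0,0.6, 0,0,0,0,0.6, 0,0,-0.02,0,0.6, 0,0,-0.03,0,0.6, 0,0,-0.04,0,0.6, 0,0,-0.03,0,0.6, 0,0,0,0,0.6, 0,0,0,0,0.6]'|tail -3; python3 -c "
from lids import *
shot('wrist','w11'); lids('w11'); lids('w11',True,.074)"; python3 go.py .472 .259 .2
```

```text
wrist_force: [0.2, 0.2, -0.6]
grip_width: 0.603
finger_force: 0.0
w11 (84, 238, 55, 61) c 0.4475 0.1089 R 53.1 fill 0.93
w11 (27, 225, 40, 55) c 0.4733 0.2591 R 55.7 fill 0.85
w11 (261, 135, 112, 112) c 0.5446 -0.2016 R 65.7 fill 0.92
w11 (9, 133, 56, 78) c 0.601 0.2278 R 76.1 fill 0.68
w11 (143, 129, 107, 109) c 0.5657 -0.0588 R 72.1 fill 0.84
w11 (571, 118, 33, 37) c 0.612 -0.5926 R 40.6 fill 0.66
w11 (84, 238, 55, 61) c 0.4833 0.0511 R 43.4 fill 0.93
w11 (27, 225, 40, 55) c 0.5044 0.1738 R 45.6 fill 0.85
w11 (261, 135, 112, 112) c 0.5627 -0.203 R 53.7 fill 0.92
w11 (9, 133, 56, 78) c 0.6087 0.1482 R 62.2 fill 0.68
w11 (143, 129, 107, 109) c 0.5799 -0.086 R 59.0 fill 0.84
w11 (571, 118, 33, 37) c 0.6177 -0.5221 R 33.2 fill 0.66
t 33.85 pos [ 0.5608 -0.2028  0.2078] yaw x -3.2 y -93.2 tilt 0.07 j6 1.16 w 0.601 F [ 0.3 -0.2 -0.7] grip 0.0
shift [-0.1146 -0.4561  0.0082]
```

```bash
python3 -m creep '[-0.0096,-0.038,0,0,0.75, -0.0096,-0.038,0,0,0.75, -0.0096,-0.038,0,0,0.75, -0.0096,-0.038,0,0,0.75, -0.0096,-0.038,0,0,0.75, -0.0096,-0.038,0,0,0.75, -0.0096,-0.038,0,0,0.75, -0.0096,-0.038,0,0,0.75, -0.0096,-0.038,0,0,0.75, -0.0096,-0.038,0,0,0.75]'|tail -3;python3 -m creep '[-0.0096,-0.038,0.02,0,0.75, -0.0096,-0.038,0.03,0,0.75, 0,0,0.03,0,0.75, 0,0,0.025,0,0.75, 0,0,0,0,0.75, 0,0,0,0,0.75]'|tail -3; python3 -c "
from lids import *
shot('wrist','w12'); lids('w12')"; python3 go.py .472 .259 .029
```

```text
wrist_force: [0.5, -0.2, 0.8]
grip_width: 0.748
finger_force: 0.0
wrist_force: [1.1, 0.1, -0.1]
grip_width: 0.748
finger_force: 0.0
w12 (430, 170, 100, 109) c 0.4476 0.1161 R 52.6 fill 0.95
w12 (536, 168, 41, 117) c 0.4358 0.0207 R 63.9 fill 0.17
w12 (246, 146, 132, 125) c 0.471 0.2626 R 51.7 fill 0.97
w12 (617, 51, 23, 98) c 0.5787 -0.0986 R 57.3 fill 0.31
w12 (360, 0, 169, 92) c 0.6203 0.1476 R 74.2 fill 0.51
t 35.5 pos [0.472  0.2586 0.1039] yaw x -3.2 y -93.2 tilt 0.01 j6 1.99 w 0.751 F [-0.  -0.2  0.7] grip 0.0
shift [ 0.     -0.0004  0.0749]
```

```bash
python3 -m creep '[-0.0005,-0.0025,0.02,0,0.75, 0,0,0.02,0,0.75, 0,0,0.02,0,0.75, 0,0,0.01,0,0.75, 0,0,0.005,0,0.75, 0,0,0,0,0.75, 0,0,0,0,0.75, 0,0,0,0,0, 0,0,0,0,0, 0,0,0,0,0]'|head -2; python3 -m creep '[0,0,0,0,0, 0,0,0,0,0, 0,0,0,0,0]'|tail -3; python3 go.py; python3 -m creep '[0,0,-0.02,0,0, 0,0,-0.03,0,0, 0,0,-0.03,0,0, 0,0,-0.03,0,0, 0,0,0,0,0, 0,0,0,0,0]'|tail -3; python3 go.py .6098 .1723 .135
```

```text
clock: 36.5
eef_pos: [0.4721, 0.2616, 0.0298]
wrist_force: [-1.1, -0.4, 6.3]
grip_width: 0.303
finger_force: 58.8
t 36.8 pos [0.4721 0.2616 0.0298] yaw x -3.2 y -93.2 tilt 0.07 j6 1.99 w 0.303 F [-1.1 -0.4  6.3] grip 58.8
wrist_force: [-0.1, -0.2, -1.3]
grip_width: 0.302
finger_force: 59.0
t 37.4 pos [0.4715 0.2613 0.1386] yaw x -3.2 y -93.2 tilt 0.03 j6 1.99 w 0.302 F [-0.1 -0.2 -1.3] grip 59.0
shift [0.1431 0.0811 0.0037]
```

```bash
python3 -m creep '[0.02,0.0115,0,0,0, 0.03,0.017,0,0,0, 0.03,0.017,0,0,0, 0.03,0.017,0,0,0, 0.02,0.0115,0,0,0, 0.013,0.007,0,0,0, 0,0,0,0,0, 0,0,0,0,0]'|tail -3; python3 go.py .6098 .1723 .099; python3 -m creep '[0.001,0,0.01,0,0, 0,0,0.01,0,0, 0,0,0.01,0,0, 0,0,0.006,0,0, 0,0,0.003,0,0, 0,0,0,0,0, 0,0,0,0,0]'|tail -3; python3 go.py .6098 .1723 .0898
```

```text
wrist_force: [0.2, 0.4, -1.0]
grip_width: 0.301
finger_force: 59.1
t 38.2 pos [0.6085 0.1726 0.1372] yaw x -3.2 y -93.2 tilt 0.17 j6 1.79 w 0.301 F [ 0.2  0.4 -1. ] grip 59.1
shift [0.0015 0.0002 0.0382]
wrist_force: [-0.5, 0.5, -1.1]
grip_width: 0.3
finger_force: 59.1
t 38.9 pos [0.6109 0.1724 0.1001] yaw x -3.2 y -93.2 tilt 0.03 j6 1.78 w 0.3 F [-0.5  0.5 -1.1] grip 59.1
shift [-0.0011  0.0001  0.0103]
```

```bash
python3 -m creep '[-0.001,0,0.002,0,0, 0,0,0.002,0,0, 0,0,0.002,0,0, 0,0,0,0,0, 0,0,0,0,0]'|tail -3; python3 go.py .6098 .1723 .0898; python3 -m creep '[0,0,0.002,0,0, 0,0,0.002,0,0, 0,0,0.0005,0,0, 0,0,0,0,0, 0,0,0,0,0]'|tail -3;  python3 go.py .6098 .1723 .0898
```

```text
wrist_force: [0.3, -0.4, 0.5]
grip_width: 0.302
finger_force: 59.0
t 39.4 pos [0.6098 0.1723 0.0938] yaw x -3.2 y -93.2 tilt 0.01 j6 1.79 w 0.302 F [ 0.3 -0.4  0.5] grip 59.0
shift [-0.    -0.     0.004]
wrist_force: [2.4, -2.1, 2.8]
grip_width: 0.3
finger_force: 59.4
t 39.9 pos [0.6104 0.1722 0.09  ] yaw x -3.2 y -93.2 tilt 0.1 j6 1.79 w 0.3 F [ 2.4 -2.1  2.8] grip 59.4
shift [-0.0006 -0.      0.0002]
```

```bash
python3 -m creep '[-0.0008,0,0.001,0,0, 0,0,0,0,0, 0,0,0,0,0]'|tail -4; python3 go.py; python3 -m creep '[0,0,0,0,0.4, 0,0,0,0,0.55, 0,0,0,0,0.6, 0,0,0,0,0.6, 0,0,-0.02,0,0.6, 0,0,-0.03,0,0.6, 0,0,-0.04,0,0.6, 0,0,-0.03,0,0.6, 0,0,0,-0.15,0.6, 0,0,0,-0.15,0.6]'|tail -3; python3 -m creep '[0,0,0,-0.15,0.3, 0,0,0,-0.15,0, 0,0,0,-0.15,0, 0,0,0,-0.15,0, 0,0,0,-0.15,0, 0,0,0,-0.15,0, 0,0,0,-0.15,0, 0,0,0,-0.15,0]' |tail -3;  python3 -m creep '[0,0,0,-0.15,0, 0,0,0,-0.15,0, 0,0,0,-0.15,0, 0,0,0,-0.15,0, 0,0,0,-0.15,0, 0,0,0,-0.15,0, 0,0,0,-0.15,0, 0,0,0,-0.15,0, 0,0,0,-0.15,0, 0,0,0,-0.15,0]' |tail -3;python3 go.py .48 -.02 .22
```

```text
ee_rot: [3.14, -0.088, 0.006]
wrist_force: [2.0, -1.3, 6.2]
grip_width: 0.3
finger_force: 59.6
t 40.2 pos [0.6103 0.1723 0.0899] yaw x -3.2 y -93.2 tilt 0.21 j6 1.79 w 0.3 F [ 2.  -1.3  6.2] grip 59.6
wrist_force: [-0.2, -0.9, -0.5]
grip_width: 0.602
finger_force: 0.0
wrist_force: [-1.1, 0.5, 0.5]
grip_width: 0.001
finger_force: 0.0
wrist_force: [-0.2, 0.5, 0.7]
grip_width: 0.0
finger_force: 0.0
t 43.0 pos [0.6085 0.1725 0.2077] yaw x 169.0 y 79.0 tilt 0.06 j6 -1.22 w 0.0 F [-0.2  0.5  0.7] grip 0.0
shift [ 0.0896 -0.2135 -0.0121]
```

```bash
python3 -m creep '[0.02,-0.035,0,0,0, 0.02,-0.035,0,0,0, 0.02,-0.035,0,0,0, 0.02,-0.035,0,0,0, 0.025,-0.035,0.02,0,0, 0.025,-0.035,0.035,0,0, 0,0,0,0,0, 0,0,0,0,0, 0,0,0,0,0]'|tail -3; python3 go.py; python3 - <<'E'
from lids import *
shot('wrist','w13'); lids('w13'); lids('w13',True,.074)
im,K,T=load('w13'); o=[]
N={4:(.6098,.1723),2:(.5773,-.0776),1:(.5611,-.2025)}
for b,(cx,cy) in N.items(): # unwrap the outer wall: angle -60..60 about the line, z .005..0.08 at r=.052
    A=np.radians(np.arange(-60,60,.2)+172.6); Z=np.arange(.08,.005,-.0005)
    P=np.array([[proj(K,T,[cx+.052*np.cos(a),cy+.052*np.sin(a),z],True) for a in A] for z in Z]).astype(np.float32)
    s=cv2.convertScaleAbs(cv2.resize(cv2.remap(im,P[...,0],P[...,1],1),(600,150)),alpha=1.5)
    for d in range(-60,60,20): s[:,int((d+60)*5)]=(0,255,255); cv2.putText(s,str(d),(int((d+60)*5),145),0,.4,(0,0,255))
    o.append(s)
o=np.vstack(o); cv2.imwrite("pics/fin.png",o[:,:,::-1])
E
```

```text
wrist_force: [-1.0, -0.6, 0.2]
grip_width: 0.0
finger_force: 0.0
t 43.9 pos [ 0.4447 -0.0049  0.1583] yaw x 168.7 y 78.7 tilt 0.17 j6 -1.55 w 0.0 F [-1.  -0.6  0.2] grip 0.0
w13 (386, 116, 97, 103) c 0.4444 0.1123 R 52.0 fill 0.96
w13 (316, 104, 31, 133) c 0.4305 0.0112 R 63.5 fill 0.13
w13 (119, 281, 91, 70) c 0.5371 -0.1867 R 70.9 fill 0.38
w13 (456, 261, 86, 91) c 0.59 0.1593 R 72.8 fill 0.57
w13 (386, 116, 97, 103) c 0.4271 0.0904 R 40.8 fill 0.96
w13 (316, 104, 31, 133) c 0.416 0.0116 R 49.8 fill 0.13
```

View pics/fin.png

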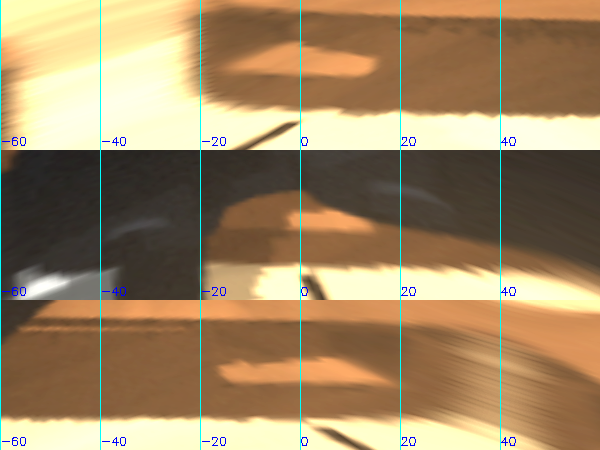

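In the unwrapped walls, the lit notch floors span about −17..+15° (box 4), ..+15° (box 2) and −17..+19° (box 1), all centred on their lines within about 2°. I'll use the last picture on the scene camera to check that the lids lie flat.

```bash
python3 - <<'E'
from h import *
c=shot('scene','s14'); b=c["image"][160:280,220:460]; cv2.imwrite('pics/s14c.png',cv2.resize(b,None,fx=3.3,fy=3.3,interpolation=cv2.INTER_CUBIC)[:,:,::-1])
E
```

```text
(no output)
```

View pics/s14c.png

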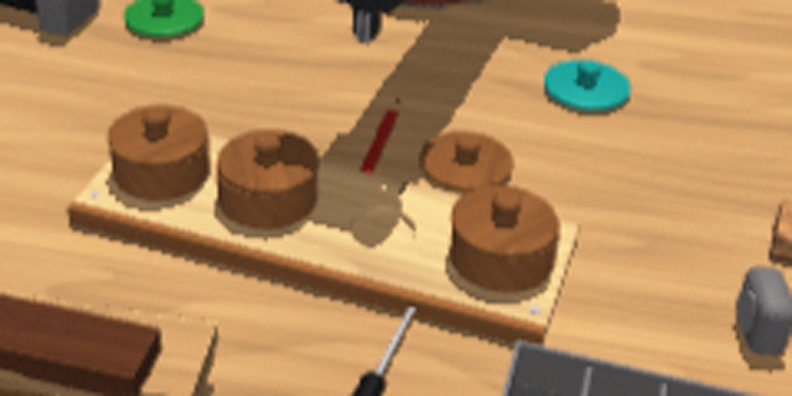

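All three lids sit flush on their boxes at (158,150), (267,175) and (505,240). The spare lid is on the bench at (466,160), and the pencil and screwdriver haven't moved. I'm handing it in.

```bash
python3 -c "
from plant import sign_off
print(sign_off())"
```

```text
the job is handed in; nothing more can be done
None
```

The job is handed in: all three boxes (nests 1, 2 and 4) have their notches within about 2° of the scribed lines and a lid seated flat on each, and the spare lid is still on the bench.

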